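Find the sample case with the forgotten mixing ball and hand it over

ROBOT

A 6-joint arm with a two-finger parallel gripper is mounted at the origin on the work surface. World frame = base frame: x ahead of the robot, y to its left, z up, the work surface at z = 0. Lengths are in mm, angles in rad, forces in N, time in s.
With the tool pointing down it reaches from about 350 to 975 mm from the base axis. Payload 17.4 kg.
Tool frame: the origin (TCP) lies at the very end of the fingers, on their centre line; the grasp point (between the pads) lies 19 mm behind it; z points along the fingers, y is the line along which they close (so a half turn about z gives the same grasp; the last joint's range is limited). The gripper opens to 85 mm and grips with 20 to 120 N. Pads are 22 mm wide; open, the fingers measure 114 mm over their backs; the gripper's body (76 mm by 85 mm) begins 54 mm behind the grasp point. The pads swing forward as they close: fully open they stand 13 mm farther back than shut.
Start: joints at [1.064, 0.116, 1.442, -0, 1.584, -0.038], TCP at [304.984, 602.177, 199.203] pointing down, gripper open.
Joint ranges: [-2.83, 2.83], [-0.83, 2.19], [0.07, 2.5], [-1.14, 4.28], [0.01, 3], [-2.97, 2.97]. Speed limits (rad/s): [1.89, 1.89, 2.22, 3.14, 3.14, 3.14].

INTERFACE

Orientations are given as a rotation vector (axis times angle).
In Python, from bench import r, snapshot, calibration, sign_off gives the robot as it stands.
- The arm moves only by the shell command python3 -m pendant 'ROWS' [FORCE]. ROWS is JSON, a list that holds one entry, the list of rows, each a list of 7 numbers: the shift along the world's x, y, z in m, then the turn, a rotation vector about the world's x, y, z in degrees, then the finger opening in m, from 0 to 0.0854. In form: [[[tx, ty, tz, wx, wy, wz, gripper], ...]]. A call has 1 to 20 rows; each row is the pose to reach, as a shift and turn from the pose commanded when the call began; what a row does not reach only later rows make up. A row lasts 1/10 s, in which the tool goes at most 50 mm and 8.59 degrees, less where a joint would pass 70% of its speed; a pose out of reach is approached as far as the arm can. A call with a gripper value outside its range is refused whole. The fingers move at their own pace and stop on an object; FORCE is the grip in N (left out, the last holds). Time passes only in rows, so rows that repeat a pose let the fingers close. It gives the time, the measured TCP pose, the force, the opening and the grip force at its end, in the units of the state.
- r.get_state(): the state, without advancing time (a new reading comes with each control period).
- snapshot(name): name is "scene" or "side" or "wrist"; returns the picture (480x640x3 uint8, blue, green, red); there is no depth.
- calibration(name): a dict with "fov_y" (degrees; the focal length in pixels is half the picture's height over the tangent of half this angle, whatever the lens; pixels are square), "cx", "cy" (the principal point, pixels), "extrinsics" (4x4, takes a point from world to camera coordinates). Camera axes: x right, y down, z forward; pixel columns grow to the right and rows downward; lengths in mm; the calibration is good to about 2 mm. A picture is of the moment at which its call begins: read the wrist's pose just before it. calibration takes no time and is no camera call; for the wrist camera it gives the pose at the moment of the call.
- sign_off(): hands the job in; it is judged then, once.
The state is a dict: "clock": time; "joints": joint angles; "qvel": joint speeds; "joint_torque": joint torques, N m; "tool_pos": TCP position; "ee_rot": TCP orientation; "ft_force": force on the tool from outside, world axes, zero at the start; "torque": the same for the moment, N m; "width": opening from 0.0 (shut) to 1.0 (fully open); "grasp_force": force on a finger pad.
Only numpy, scipy, OpenCV 4.12 (cv2) and the standard library are available. Lean on these libraries where they do the work, as an engineer would, in place of code of your own. Each camera call takes 0.05 s, during which the arm holds its last target. There are 200 camera calls.

TASK

A mixing ball was left in one of the three sealed sample cases. Turn both orange hold-down bolts on the carrier clockwise to their end stops to free the cases, then lift and briskly shake one case after another, left, middle, right as the robot sees them, until you know which one rattles, and stand each silent one back in its own place. Finish while holding the rattling case upright and still in the gripper, about 20 cm above the middle of the green hand-over mat (do not put it down), and leave everything else on the bench undisturbed.

Things in the scene. Friction and masses are not known exactly. Their poses are not given: they have to be found in the camera images.
- carrier: fixed aluminium carrier plate, 100 (x) by 450 (y) by 10 thick, origin at the centre of its underside on the bench, x across it away from the robot, y along the row of cases to the robot's left. Black rubber pads mark three places, at its y = +155 (left), 0 (middle), -155 (right); a bolt post 16 in diameter stands between neighbours at y = +77.5 and -77.5.
- case_left: the left sealed case (left is +y): blue box, flat white lid, 50 (x) by 110 (y) by 57 high, sealed, 0.36 to 0.48 kg in all. Origin: centre of its underside, 10 above the bench at the start; its axes are parallel to the carrier's. Take it from above across its 50 mm width (front and back faces), at mid length. The three look alike; which one rattles changes every time.
- case_mid: the middle sealed case, same build, origin and axes as the left one. Whichever case rattles holds a loose 36 mm, 190 g steel ball that can roll 33 mm either way of the middle along the case's long axis (y), and 3 mm either way across it, on a rubber floor: it starts to roll at about 7 degrees of tilt and otherwise stays put. The silent cases hold 190 g packed tight at the centre.
- case_right: the right sealed case (right is -y), same build, origin and axes. Rocking it end for end about its short axis by 15 to 35 degrees sends the ball to the low end; it stays there when gently levelled, so the level case pulls differently (0.06 N m either way) after tipping one way and the other. Knocks are soft. A brisk shake, lifted well clear: 0.5 m/s or rocked at 0.8 rad/s, or faster.
- bolt_left (a joint): captive bolt between the left and middle cases, vertical axis, turns clockwise seen from above: 0 = its steel wing lies along the carrier's y over both cases' ends (locked), 1.40 rad = end stop (wing nearly along the carrier's x, cases free). Starts at 0 to 0.25, stays where left, takes 0.06 N m. Wing 68 long, 14 wide, 6 thick, underside 69 above the bench, 2 over the lids.
- bolt_left_grip (a point): point on the axis of the left bolt, at mid height of its orange grip bar (89 above the bench). The bar is 40 long, 12 wide, 24 high (77 to 101 above the bench), lies over the wing and turns with it: at joint value a its length lies along the carrier's y turned clockwise by a; pinch it across its 12 mm width. The point's own axes are the carrier's and do not turn.
- bolt_right (a joint): captive bolt between the middle and right cases, vertical axis, turns clockwise seen from above: 0 = its steel wing lies along the carrier's y over both cases' ends (locked), 1.40 rad = end stop (wing nearly along the carrier's x, cases free). Starts at 0 to 0.25, stays where left, takes 0.06 N m. Wing 68 long, 14 wide, 6 thick, underside 69 above the bench, 2 over the lids.
- bolt_right_grip (a point): point on the axis of the right bolt, at mid height of its orange grip bar (89 above the bench). The bar is 40 long, 12 wide, 24 high (77 to 101 above the bench), lies over the wing and turns with it: at joint value a its length lies along the carrier's y turned clockwise by a; pinch it across its 12 mm width. The point's own axes are the carrier's and do not turn.
- mat: fixed flat green hand-over mat with a white outline, 150 by 170 by 3 thick, beyond the carrier; origin at the centre of its underside on the bench
- white_bottle: white plastic bottle, diameter 66, height 140 mm; a bystander, to be left alone; origin at its underside
- green_jar: green glass jar with white cap, diameter 60, height 90 mm; a bystander, to be left alone; origin at its underside
- beaker: empty clear plastic beaker, mouth diameter 72, height 85 mm; a bystander, to be left alone; origin at its underside
- tape_roll: yellow tape roll lying flat, outer diameter 90, height 25 mm; a bystander, to be left alone; origin at its underside
- spatula: spatula with a black handle lying flat on the bench; a bystander, to be left alone; origin at its underside
- amber_jar: small amber jar with black cap, diameter 50, height 60 mm; a bystander, to be left alone; origin at its underside

How it is judged (in metres and radians):
On the way, in this order (a step that is already met when the one before it is completed fails the run):
1. both hold-down bolts are turned to their end stops (value of joint each of bolt_left, bolt_right above 1.32 rad), for 0.1 s.
2. the left case is held off the carrier and shaken (height (world z) of case_left above 0.06 m and contact force between the fingers and case_left above 2 N and (linear speed of case_left above 0.5 m/s or angular speed of case_left above 0.8 rad/s)), for 0.02 s.
3. the middle case is held off the carrier and shaken, or the left one, being the rattling one, is already held out still over the mat (((height (world z) of case_mid above 0.06 m and contact force between the fingers and case_mid above 2 N and (linear speed of case_mid above 0.5 m/s or angular speed of case_mid above 0.8 rad/s)) or (contact force between case_left_c9 and anything else above 0.2 N and height (world z) of case_left above 0.1 m and horizontal distance between case_left and mat below 0.05 m and angle between case_left's own z axis and vertical below 0.2 rad and linear speed of case_left below 0.05 m/s and angular speed of case_left below 0.2 rad/s and contact force between the fingers and case_left above 2 N))), for 0.02 s.
At the end, for the whole second after the job is handed in: Bolts still open (over 1.2 rad). The case with the loose ball is held by the fingers, underside 0.10 to 0.40 m above the bench, centred within 50 mm of the mat's centre, upright within 0.2 rad, still. The other two stand upright within 25 mm of their start, untouched (value of joint each of bolt_left, bolt_right above 1.2 rad and ((contact force between case_left_c9 and anything else above 0.2 N and height (world z) of case_left between 0.1 and 0.4 m and horizontal distance between case_left and mat below 0.05 m and angle between case_left's own z axis and vertical below 0.2 rad and linear speed of case_left below 0.03 m/s and contact force between the fingers and case_left above 2 N and distance of each of case_mid, case_right from where it was at the start of the episode below 0.025 m and angle between each of case_mid, case_right's own z axis and vertical below 0.1 rad and linear speed of each of case_mid, case_right below 0.02 m/s and contact force between the fingers and case_mid below 0.1 N and contact force between the fingers and case_right below 0.1 N) or (contact force between case_mid_c9 and anything else above 0.2 N and height (world z) of case_mid between 0.1 and 0.4 m and horizontal distance between case_mid and mat below 0.05 m and angle between case_mid's own z axis and vertical below 0.2 rad and linear speed of case_mid below 0.03 m/s and contact force between the fingers and case_mid above 2 N and distance of each of case_left, case_right from where it was at the start of the episode below 0.025 m and angle between each of case_left, case_right's own z axis and vertical below 0.1 rad and linear speed of each of case_left, case_right below 0.02 m/s and contact force between the fingers and case_left below 0.1 N and contact force between the fingers and case_right below 0.1 N) or (contact force between case_right_c9 and anything else above 0.2 N and height (world z) of case_right between 0.1 and 0.4 m and horizontal distance between case_right and mat below 0.05 m and angle between case_right's own z axis and vertical below 0.2 rad and linear speed of case_right below 0.03 m/s and contact force between the fingers and case_right above 2 N and distance of each of case_left, case_mid from where it was at the start of the episode below 0.025 m and angle between each of case_left, case_mid's own z axis and vertical below 0.1 rad and linear speed of each of case_left, case_mid below 0.02 m/s and contact force between the fingers and case_left below 0.1 N and contact force between the fingers and case_mid below 0.1 N))); the arm keeps its last pose, push and grip.
It fails at once if a bystander is moved by more than 30 mm (distance of any of white_bottle, green_jar, beaker, tape_roll, spatula, amber_jar from where it was at the start of the episode above 0.03 m).
It also fails if it takes over 72 s, if anything falls off the work surface, if the arm or the gripper's body presses on something with over 40 N, if the wrist force passes 120 N, or if a joint passes its speed limit or range.

## Working session

There is one attempt and no reset: what is moved stays moved. The work goes in short steps, Python scripts to look and compute and a shell command to move; the robot and the scene stay as the last step left them, time stands still between calls to the robot, and variables do not carry over. Pictures are saved under pics/ and viewed, at most 10 in all, crops included, and the job is handed in when it is done.

```bash
mkdir -p pics; ls; python3 - <<'E'
from bench import r,snapshot,calibration
import cv2,numpy as np
s=r.get_state();print({k:np.round(v,3).tolist() for k,v in s.items()})
ims=[]
for n in("scene","side"):
    c=calibration(n);print(n,c)
    im=snapshot(n);cv2.imwrite(f"pics/{n}0.png",im)
E
```

```text
pics
{'clock': 0.0, 'joints': [1.064, 0.117, 1.442, -0.0, 1.584, -0.038], 'qvel': [0.0, -0.001, 0.0, 0.001, -0.0, 0.001], 'joint_torque': [0.001, -73.2, -63.249, 0.0, 0.006, 0.0], 'tool_pos': [304.885, 601.975, 198.433], 'ee_rot': [-0.73, -3.055, 0.002], 'ft_force': [-0.831, 0.018, 0.216], 'torque': [-0.059, 0.014, -0.01], 'grasp_force': 0.0, 'width': 0.998}
scene {'fov_y': 43.26371142582111, 'cx': 319.4495374012385, 'cy': 234.90004744371834, 'extrinsics': array([[-8.44407842e-03,  9.99881835e-01,  1.28457675e-02,
        -1.04202348e+01],
       [ 6.92130196e-01,  1.51158783e-02, -7.21614372e-01,
        -3.61673952e+02],
       [-7.21723278e-01,  2.79757522e-03, -6.92176050e-01,
         1.90910304e+03],
       [ 0.00000000e+00,  0.00000000e+00,  0.00000000e+00,
         1.00000000e+00]])}
side {'fov_y': 54.3299871793863, 'cx': 327.2218926856395, 'cy': 231.75970006856966, 'extrinsics': array([[ 8.07572129e-01, -5.89687743e-01,  9.77863140e-03,
        -4.86752134e+02],
       [-4.38794177e-01, -6.11838053e-01, -6.58113871e-01,
         3.34061799e+02],
       [ 3.94064622e-01,  5.27183614e-01, -7.52854907e-01,
         9.25811862e+02],
       [ 0.00000000e+00,  0.00000000e+00,  0.00000000e+00,
         1.00000000e+00]])}
```

View pics/scene0.png

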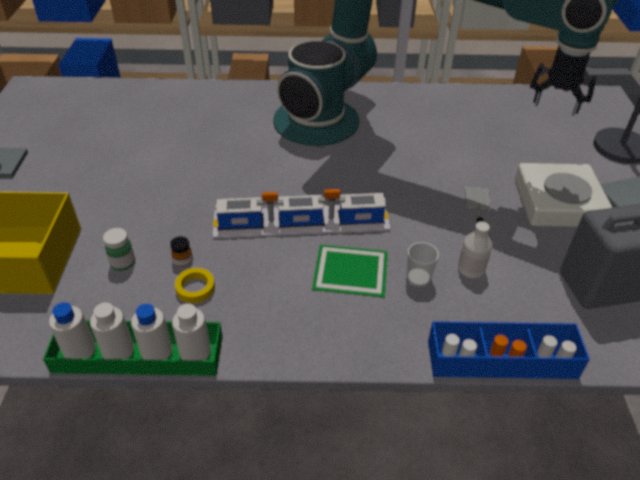

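View pics/side0.png

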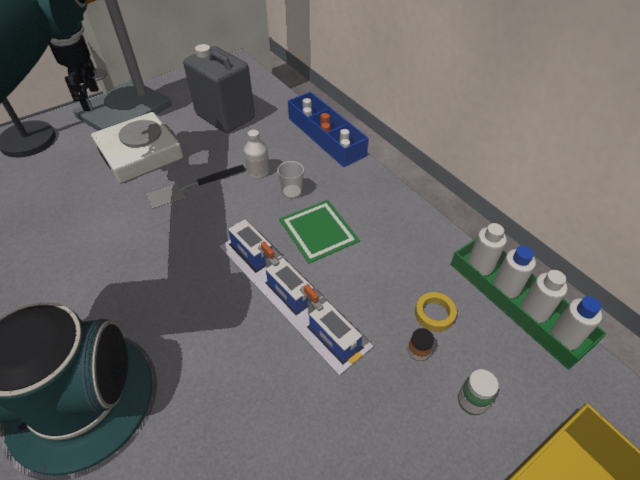

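The scene view faces the robot: the right-hand case in that picture, at (362,208), is the robot's left one. The orange bars are at (332,193) and (270,197), the mat at (351,270). In the side view the bars are at (267,249) and (312,294), the mat at (319,230).

```bash
cat > h.py <<'E'
import cv2,numpy as np
from bench import r,snapshot,calibration
def ray(c,u,v,z):
    f=240/np.tan(np.radians(c["fov_y"])/2);E=c["extrinsics"];R=E[:3,:3];o=-R.T@E[:3,3]
    d=R.T@np.array([(u-c["cx"])/f,(v-c["cy"])/f,1]);return (o+d*(z-o[2])/d[2])[:2]
def blobs(im,lo,hi,amin):
    m=cv2.inRange(cv2.cvtColor(im,cv2.COLOR_BGR2HSV),lo,hi)
    m=cv2.morphologyEx(m,cv2.MORPH_CLOSE,np.ones((3,3)))
    cs=cv2.findContours(m,cv2.RETR_EXTERNAL,cv2.CHAIN_APPROX_NONE)[0]
    return [c for c in cs if cv2.contourArea(c)>=amin]
OR=((3,150,100),(18,255,255));GR=((50,120,60),(80,255,255));BL=((105,150,60),(125,255,255))
E
python3 - <<'E'
from h import *
for n in("scene","side"):
    im=cv2.imread(f"pics/{n}0.png");c=calibration(n)
    for nm,rg,z,a in(("or",OR,95,20),("mat",GR,3,800),("blue",BL,38,60)):
        for k in blobs(im,*rg,a):
            u,v=np.array(cv2.boundingRect(k)[:2])+np.array(cv2.boundingRect(k)[2:])/2
            M=cv2.moments(k);u2,v2=M['m10']/M['m00'],M['m01']/M['m00']
            print(n,nm,round(u2),round(v2),cv2.contourArea(k),ray(c,u2,v2,z).round(1))
            if nm=="mat":print([ray(c,*p,z).round() for p in cv2.boxPoints(cv2.minAreaRect(k))])
E
```

```text
scene or 519 347 127.5 [926.9 403.8]
scene or 500 342 127.5 [915.2 370.5]
scene or 269 194 52.0 [ 477.6 -111.7]
scene or 332 191 57.0 [462.5  43.5]
scene mat 146 359 2253.5 [ 904.8 -340.8]
[array([ 813., -583.]), array([ 806., -203.]), array([ 938., -186.]), array([ 944., -539.])]
scene mat 351 270 1532.0 [643.  90.]
[array([685.,  23.]), array([583.,  30.]), array([599., 158.]), array([698., 145.])]
scene blue 507 350 8089.5 [893.9 400.8]
scene blue 145 314 268.0 [ 813.4 -355.8]
scene blue 63 312 281.5 [ 813.4 -532.2]
scene blue 240 220 565.5 [ 513.9 -184.1]
scene blue 301 218 547.0 [501.  -32.4]
scene blue 361 216 525.5 [488.8 119.5]
scene blue 84 57 1362.0 [-313.  -812.6]
scene blue 629 13 552.0 [-755.4 1246.9]
scene blue 63 10 1047.0 [ -694.6 -1006.7]
side or 311 293 92.5 [ 478.4 -109.2]
side or 267 250 82.0 [464.3  44.3]
side or 325 121 103.5 [856.8 362.7]
side mat 556 337 1445.5 [ 882.2 -467.2]
[array([ 840., -348.]), array([ 994., -324.]), array([ 979., -525.]), array([ 841., -534.])]
side mat 318 231 2616.0 [638.9  88.6]
[array([579., 184.]), array([764., 169.]), array([702.,   1.]), array([535.,  22.])]
side blue 589 307 312.0 [ 978.9 -468.6]
side blue 524 254 206.0 [ 981.6 -288.4]
side blue 243 250 110.5 [436.8 119.1]
side blue 327 128 2882.5 [889.6 392.3]
```

```bash
python3 -m pendant '[[[0,-0.02,0.1,0,0,0,0.0854],[0.11,-0.635,0.2,0,0,-57,0.0854],[0.11,-0.635,0.2,0,0,-57,0.0854],[0.11,-0.635,0.2,0,0,-57,0.0854],[0.11,-0.635,0.2,0,0,-57,0.0854],[0.11,-0.635,0.2,0,0,-57,0.0854],[0.11,-0.635,0.2,0,0,-57,0.0854],[0.11,-0.635,0.2,0,0,-57,0.0854],[0.11,-0.635,0.2,0,0,-57,0.0854],[0.11,-0.635,0.2,0,0,-57,0.0854],[0.11,-0.635,0.2,0,0,-57,0.0854],[0.11,-0.635,0.2,0,0,-57,0.0854],[0.11,-0.635,0.2,0,0,-57,0.0854],[0.11,-0.635,0.2,0,0,-57,0.0854],[0.11,-0.635,0.2,0,0,-57,0.0854],[0.11,-0.635,0.2,0,0,-57,0.0854],[0.11,-0.635,0.2,0,0,-57,0.0854]]]'
python3 - <<'E'
from h import *
c=calibration("wrist");im=snapshot("wrist");cv2.imwrite("pics/w0.png",im)
E0=c["extrinsics"];print(-E0[:3,:3].T@E0[:3,3],E0[2,:3],c["fov_y"])
E
```

```text
clock: 1.8
tool_pos: [414.9, -32.0, 398.8]
ee_rot: [-2.098, -2.337, 0.0]
ft_force: [0.2, 0.2, -0.2]
width: 1.0
grasp_force: 0.0
[406.6684331   42.51588919 572.96689374] [ 0.03026234 -0.29001575 -0.95654328] 69.44915700850994
```

View pics/w0.png

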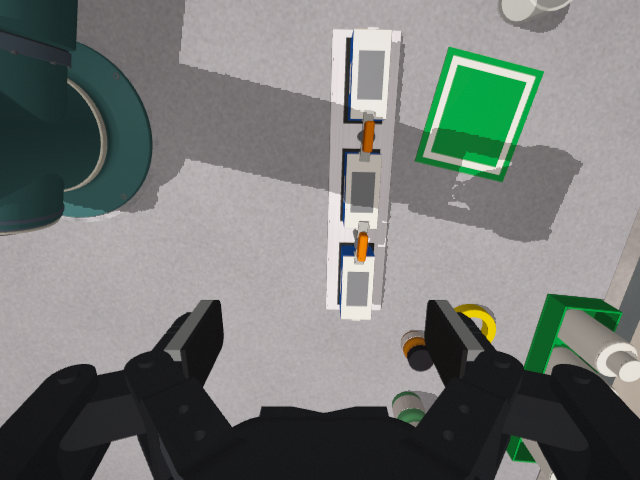

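The wrist view shows the whole row of cases, with the left at (370,75), middle (363,187) and right (358,285). The orange bars are at (368,136) and (362,247), and the mat is around (480,115). Next I'll measure the bars from here.

```bash
python3 - <<'E'
from h import *
c=calibration("wrist");im=cv2.imread("pics/w0.png")
for k in blobs(im,*OR,60):
    b=cv2.boxPoints(cv2.minAreaRect(k));w=np.array([ray(c,*p,95) for p in b])
    e=[w[1]-w[0],w[2]-w[1]];L=max(e,key=np.linalg.norm)
    print("or",b.mean(0).round(),w.mean(0).round(1),"len",[np.linalg.norm(x).round(1) for x in e],"ang",(np.degrees(np.arctan2(L[1],L[0]))%180).round(1))
for k in blobs(im,*GR,2000):
    w=np.array([ray(c,*p,3) for p in cv2.boxPoints(cv2.minAreaRect(k))]);print("mat",w.mean(0),w.round().tolist())
hsv=cv2.cvtColor(im,cv2.COLOR_BGR2HSV);m=cv2.inRange(hsv,(0,0,60),(179,60,175));roi=np.zeros_like(m);roi[40:320,340:395]=m[40:320,340:395]
for k in cv2.findContours(roi,cv2.RETR_LIST,cv2.CHAIN_APPROX_NONE)[0]:
    if 300<cv2.contourArea(k)<4000:
        rc=cv2.minAreaRect(k);print("win",np.round(rc[0]),np.round(rc[1]),round(rc[2]),ray(c,*rc[0],67).round(1))
E
```

```text
or [412. 344.] [ 580.1 -260.7] len [np.float64(37.6), np.float64(21.6)] ang 47.6
or [362. 246.] [ 478.4 -106.9] len [np.float64(44.1), np.float64(14.1)] ang 91.0
or [368. 136.] [464.9  46.2] len [np.float64(38.8), np.float64(13.2)] ang 92.9
mat [ 914.46603422 -275.71699049] [[838.0, -349.0], [838.0, -167.0], [985.0, -199.0], [998.0, -388.0]]
mat [643.57091606  91.03179889] [[556.0, 18.0], [576.0, 189.0], [724.0, 168.0], [719.0, -10.0]]
win [358. 288.] [33. 21.] 90 [ 485.5 -186.3]
win [363. 191.] [25. 42.] 2 [471.6 -31.2]
win [371. 136.] [20. 36.] 4 [472.6  47.3]
win [370.  75.] [25. 48.] 3 [460.2 124.7]
```

```bash
python3 -m pendant '[[[0.05,0.078,-0.249,0,0,-3,0.05],[0.05,0.078,-0.249,0,0,-3,0.05],[0.05,0.078,-0.249,0,0,-3,0.05],[0.05,0.078,-0.249,0,0,-3,0.05],[0.05,0.078,-0.249,0,0,-3,0.05],[0.05,0.078,-0.249,0,0,-3,0.05],[0.05,0.078,-0.249,0,0,-3,0.05],[0.05,0.078,-0.249,0,0,-3,0.05]]]'
python3 - <<'E'
from h import *
c=calibration("wrist");im=snapshot("wrist");cv2.imwrite("pics/w1.png",im)
for k in blobs(im,*OR,100):
    b=cv2.boxPoints(cv2.minAreaRect(k));w=np.array([ray(c,*p,101) for p in b])
    print(b.round().tolist(),w.round(1).tolist(),w.mean(0))
E
```

```text
clock: 2.65
tool_pos: [465.5, 45.4, 152.5]
ee_rot: [2.157, 2.282, 0.002]
ft_force: [0.9, 0.3, 0.8]
width: 0.583
grasp_force: 0.0
[[323.0, 389.0], [337.0, 389.0], [337.0, 412.0], [323.0, 412.0]] [[471.1, -71.0], [482.1, -70.4], [483.6, -92.7], [472.3, -93.3]] [477.28017475 -81.85446311]
[[316.0, 273.0], [316.0, 214.0], [333.0, 214.0], [333.0, 273.0]] [[460.8, 26.6], [458.8, 68.9], [470.1, 69.6], [472.8, 27.3]] [465.62131688  48.11062637]
```

View pics/w1.png

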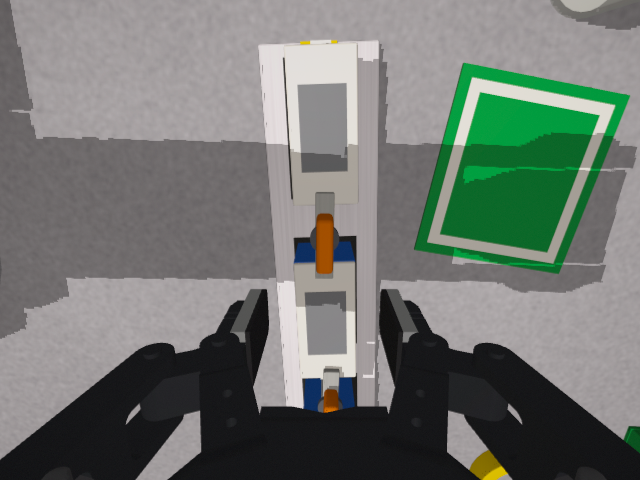

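The left bar is at (324,243), centred between the fingers and aligned with them, about 93° in world yaw.

```bash
python3 -m pendant '[[[0,0.0005,-0.04,0,0,0,0.05],[0,0.0005,-0.071,0,0,0,0.05],[0,0.0005,-0.071,0,0,0,0.05],[0,0.0005,-0.071,0,0,0,0.0],[0,0.0005,-0.071,0,0,0,0.0],[0,0.0005,-0.071,0,0,0,0.0],[0,0.0005,-0.071,0,0,0,0.0],[0,0.0005,-0.071,0,0,0,0.0]]]' 50
python3 -m pendant '[[[0,0,0,0,0,-8,0],[0,0,0,0,0,-16,0],[0,0,0,0,0,-24,0],[0,0,0,0,0,-32,0],[0,0,0,0,0,-40,0],[0,0,0,0,0,-48,0],[0,0,0,0,0,-56,0],[0,0,0,0,0,-64,0],[0,0,0,0,0,-72,0],[0,0,0,0,0,-76,0],[0,0,0,0,0,-79,0],[0,0,0,0,0,-79,0],[0,0,0,0,0,-79,0]]]'
python3 - <<'E'
from h import *
s=r.get_state();print(s['torque'],s['joints'])
E
```

```text
clock: 3.5
tool_pos: [465.2, 45.7, 79.8]
ee_rot: [2.159, 2.281, 0.001]
ft_force: [-0.2, 1.1, -0.6]
width: -0.002
grasp_force: 0.0
clock: 4.8
tool_pos: [465.0, 45.7, 79.3]
ee_rot: [3.117, 0.389, 0.0]
ft_force: [0.4, 0.1, -0.2]
width: -0.004
grasp_force: 0.0
[ 0.00419618 -0.00807991 -0.02669172] [ 4.33400731e-02 -2.95164201e-01  2.02113895e+00 -2.42989955e-06
  1.41553480e+00  1.36563914e+00]
```

The fingers shut on nothing, so I'll look before trying again.

```bash
python3 - <<'E'
from h import *
im=snapshot("wrist");cv2.imwrite("pics/w2.png",im)
s=snapshot("side")[170:370,170:400];cv2.imwrite("pics/s2.png",cv2.resize(s,None,fx=2.5,fy=2.5))
cv2.imwrite("pics/c2.png",np.hstack([cv2.resize(im,(400,300)),cv2.resize(s,(400,300))]))
E
```

```text
(no output)
```

View pics/c2.png

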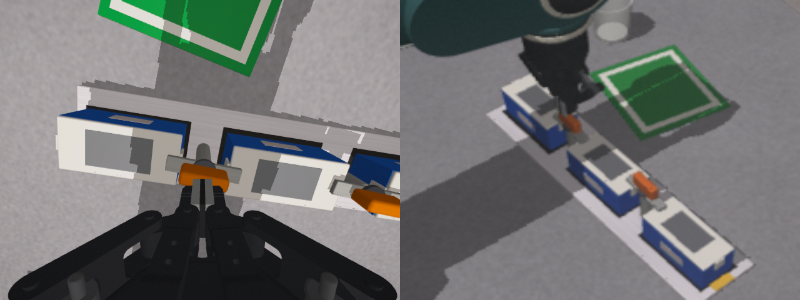

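```bash
python3 - <<'E'
from h import *
c=calibration("wrist");E=c["extrinsics"];f=240/np.tan(np.radians(c["fov_y"])/2)
def pr(p):
    q=E[:3,:3]@np.array(p)+E[:3,3];return (c["cx"]+f*q[0]/q[2],c["cy"]+f*q[1]/q[2])
s=r.get_state();print("tcp",s["tool_pos"],pr(s["tool_pos"]))
for z in(77,89,101):print(z,np.round(pr([465,46,z])))
im=cv2.imread("pics/w2.png")
for k in blobs(im,*OR,100):
    print(cv2.boundingRect(k),np.round(cv2.minAreaRect(k),1) if 0 else cv2.minAreaRect(k))
    b=cv2.boxPoints(cv2.minAreaRect(k));print([ray(c,*p,101).round(1).tolist() for p in b])
cs=calibration("side")
im=snapshot("side")
for k in blobs(im,*OR,20):
    M=cv2.moments(k);print("side",ray(cs,M['m10']/M['m00'],M['m01']/M['m00'],95))
E=cs["extrinsics"];c=cs;f=240/np.tan(np.radians(c["fov_y"])/2);print(pr(s["tool_pos"]))
cv2.imwrite("pics/s3.png",cv2.resize(im[190:310,200:360],(800,600),interpolation=cv2.INTER_CUBIC))
cv2.imwrite("pics/w2c.png",cv2.resize(cv2.imread("pics/w2.png")[220:400,200:440],(800,600)))
E
```

```text
tcp [464.98002928  45.70337797  79.25793711] (np.float64(324.82438440497543), np.float64(276.47237615113266))
77 [324. 275.]
89 [324. 284.]
101 [324. 294.]
(562, 302, 78, 47) ((601.8214721679688, 324.3732604980469), (82.6484375, 32.85237121582031), 12.171459197998047)
[[473.6, -72.5], [490.8, -68.0], [491.8, -110.9], [474.4, -116.9]]
(286, 261, 81, 47) ((326.8480224609375, 283.8360290527344), (80.67733764648438, 35.32987594604492), 10.30484676361084)
[[460.2, 64.9], [478.5, 65.9], [480.6, 27.8], [462.2, 25.6]]
side [ 477.98676438 -110.35334588]
side [466.44970764  35.45459061]
side [856.91497716 362.16290515]
side [ 398.44772127 1645.30141164]
(np.float64(267.3490403362309), np.float64(253.5035400392538))
```

View pics/s3.png

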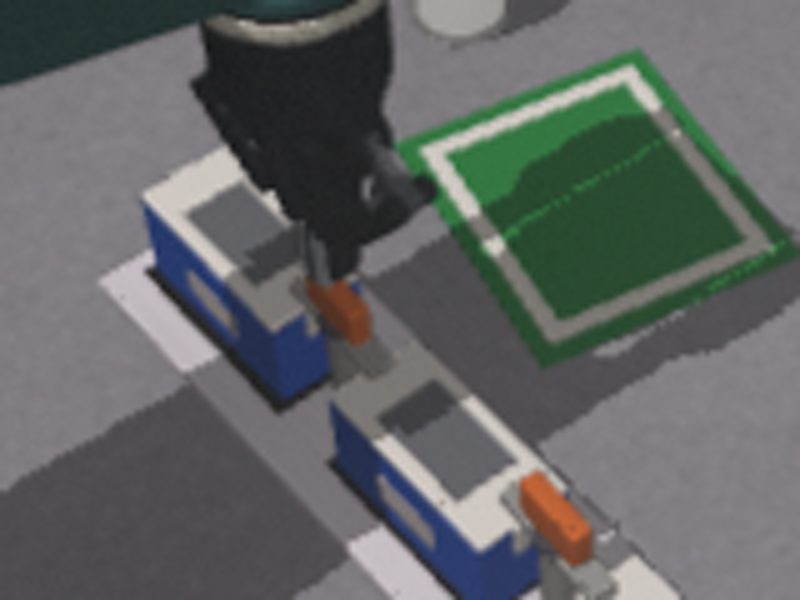

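View pics/w2c.png

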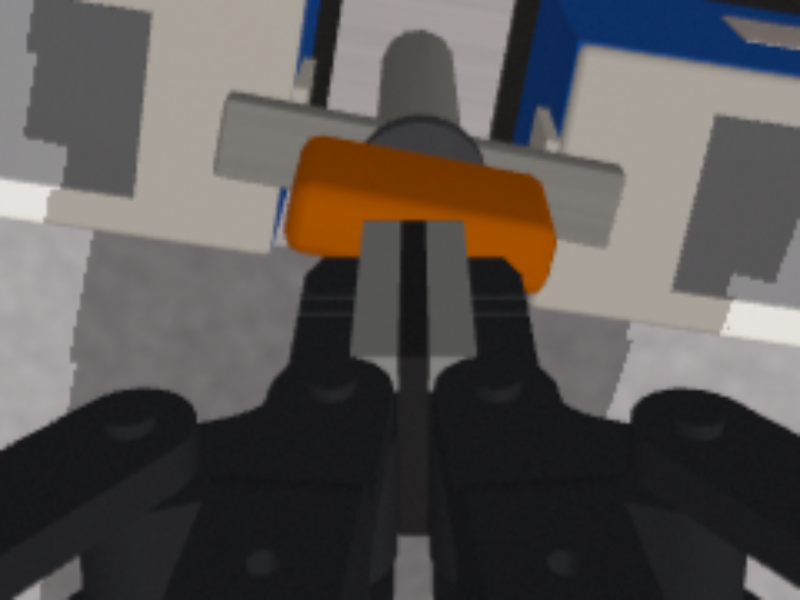

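The closed tips sit just above the bar, at (324,286) in the wrist view. They are some 20 to 35 mm higher than the reported TCP, so I'll turn back, open, go lower and close again.

```bash
python3 -m pendant '[[[0,0,0,0,0,8,0],[0,0,0,0,0,16,0],[0,0,0,0,0,24,0],[0,0,0,0,0,32,0],[0,0,0,0,0,40,0.05],[0,0,0,0,0,48,0.05],[0,0,0,0,0,56,0.05],[0,0,0,0,0,64,0.05],[0,0,0,0,0,72,0.05],[0,0,0,0,0,79,0.05],[0,0,-0.01,0,0,79,0.05],[0,0,-0.02,0,0,79,0.05],[0,0,-0.02,0,0,79,0.05],[0,0,-0.02,0,0,79,0.0],[0,0,-0.02,0,0,79,0.0],[0,0,-0.02,0,0,79,0.0],[0,0,-0.02,0,0,79,0.0],[0,0,-0.02,0,0,79,0.0]]]' 50
python3 - <<'E'
from h import *
im=snapshot("wrist");cv2.imwrite("pics/w3.png",im)
E
```

```text
clock: 6.75
tool_pos: [465.8, 45.7, 59.8]
ee_rot: [2.159, 2.28, 0.002]
ft_force: [6.0, -0.2, -1.2]
width: 0.121
grasp_force: 52.4
```

```bash
python3 -m pendant '[[[0,0,0,0,0,-8,0],[0,0,0,0,0,-16,0],[0,0,0,0,0,-24,0],[0,0,0,0,0,-32,0],[0,0,0,0,0,-40,0],[0,0,0,0,0,-48,0],[0,0,0,0,0,-56,0],[0,0,0,0,0,-64,0],[0,0,0,0,0,-72,0],[0,0,0,0,0,-76,0],[0,0,0,0,0,-78,0],[0,0,0,0,0,-80,0],[0,0,0,0,0,-80,0]]]'
python3 - <<'E'
from h import *
im=snapshot("wrist");cv2.imwrite("pics/w4.png",im)
s=r.get_state();print(s['torque'],s['joints'][5])
c=calibration("wrist")
for k in blobs(im,*OR,100):
    b=cv2.boxPoints(cv2.minAreaRect(k));w=np.array([ray(c,*p,101) for p in b]);print(b.round().tolist(),w.mean(0),w.round(1).tolist())
E
```

```text
clock: 8.1
tool_pos: [466.6, 45.2, 59.9]
ee_rot: [3.12, 0.357, 0.007]
ft_force: [14.4, -3.9, -6.8]
width: 0.123
grasp_force: 52.0
[-0.63751496 -2.44898545  0.46679095] 1.385150124365237
[[583.0, 352.0], [591.0, 315.0], [646.0, 326.0], [639.0, 363.0]] [483.20173568 -81.99774202] [[474.2, -71.1], [492.0, -66.3], [492.3, -92.4], [474.3, -98.2]]
[[310.0, 256.0], [337.0, 256.0], [337.0, 352.0], [310.0, 352.0]] [470.05815174  46.83574528] [[490.9, 57.3], [493.4, 46.6], [449.3, 35.8], [446.6, 47.6]]
```

```bash
python3 -m pendant '[[[0,0,0,0,0,0,0.05],[0,0,0,0,0,0,0.05],[0,0,0.05,0,0,0,0.05],[0,0,0.05,0,0,8,0.05],[0.0145,-0.1545,0.05,0,0,16,0.05],[0.0145,-0.1545,0.05,0,0,24,0.05],[0.0145,-0.1545,0.05,0,0,32,0.05],[0.0145,-0.1545,0.05,0,0,40,0.05],[0.0145,-0.1545,0.05,0,0,48,0.05],[0.0145,-0.1545,0.05,0,0,56,0.05],[0.0145,-0.1545,0.05,0,0,64,0.05],[0.0145,-0.1545,0.05,0,0,72,0.05],[0.0145,-0.1545,0.05,0,0,78,0.05],[0.0145,-0.1545,0.05,0,0,78,0.05],[0.0145,-0.1545,0.05,0,0,78,0.05]]]'
python3 - <<'E'
from h import *
im=snapshot("wrist");cv2.imwrite("pics/w5.png",im)
c=calibration("wrist")
for k in blobs(im,*OR,100):
    b=cv2.boxPoints(cv2.minAreaRect(k));w=np.array([ray(c,*p,101) for p in b]);print(b.round().tolist(),w.mean(0),w.round(1).tolist())
E
```

```text
clock: 9.65
tool_pos: [479.5, -108.8, 109.3]
ee_rot: [-2.203, -2.24, -0.0]
ft_force: [0.1, 0.0, -0.0]
width: 0.587
grasp_force: 0.0
[[437.0, 431.0], [468.0, 416.0], [479.0, 439.0], [448.0, 454.0]] [ 570.34488732 -224.32106704] [[556.3, -220.9], [574.7, -208.7], [584.6, -227.4], [565.9, -240.2]]
[[314.0, 229.0], [334.0, 229.0], [334.0, 301.0], [314.0, 301.0]] [ 479.23819579 -105.21134057] [[473.4, -83.6], [484.3, -83.4], [485.4, -126.8], [473.8, -127.0]]
```

Aligned. Next I'll lower, grip and turn.

```bash
python3 -m pendant '[[[0,0.001,-0.03,0,0,0,0.05],[0,0.001,-0.05,0,0,0,0.05],[0,0.001,-0.05,0,0,0,0.05],[0,0.001,-0.05,0,0,0,0.0],[0,0.001,-0.05,0,0,0,0.0],[0,0.001,-0.05,0,0,0,0.0],[0,0.001,-0.05,0,0,0,0.0],[0,0.001,-0.05,0,0,0,0.0]]]' 50
python3 -m pendant '[[[0,0,0,0,0,-8,0],[0,0,0,0,0,-16,0],[0,0,0,0,0,-24,0],[0,0,0,0,0,-32,0],[0,0,0,0,0,-40,0],[0,0,0,0,0,-48,0],[0,0,0,0,0,-56,0],[0,0,0,0,0,-64,0],[0,0,0,0,0,-72,0],[0,0,0,0,0,-76,0],[0,0,0,0,0,-78,0],[0,0,0,0,0,-78,0],[0,0,0,0,0,-78,0]]]'
python3 -c "
from h import *
s=r.get_state();print(s['torque'],s['tool_pos'])"
```

```text
clock: 10.5
tool_pos: [479.8, -108.0, 60.8]
ee_rot: [2.199, 2.242, 0.0]
ft_force: [-4.7, 0.7, 7.7]
width: 0.121
grasp_force: 50.8
clock: 11.8
tool_pos: [481.1, -109.1, 60.8]
ee_rot: [3.118, 0.359, 0.006]
ft_force: [9.0, -9.0, -1.4]
width: 0.118
grasp_force: 50.1
[-1.67343829 -1.45948595  0.47735847] [ 481.06563014 -109.07090214   60.83017318]
```

```bash
python3 -m pendant '[[[0,0,0,0,0,0,0.05],[0,0,0,0,0,0,0.05],[0,0,0.05,0,0,0,0.05],[0,0,0.09,0,0,8,0.0854],[-0.0195,0.2315,0.09,0,0,16,0.0854],[-0.0195,0.2315,0.09,0,0,24,0.0854],[-0.0195,0.2315,0.09,0,0,32,0.0854],[-0.0195,0.2315,0.09,0,0,40,0.0854],[-0.0195,0.2315,0.09,0,0,48,0.0854],[-0.0195,0.2315,0.09,0,0,56,0.0854],[-0.0195,0.2315,0.09,0,0,64,0.0854],[-0.0195,0.2315,0.09,0,0,72,0.0854],[-0.0195,0.2315,0.09,0,0,80,0.0854],[-0.0195,0.2315,0.09,0,0,82,0.0854],[-0.0195,0.2315,0.09,0,0,82,0.0854]]]'
python3 - <<'E'
from h import *
im=snapshot("wrist");cv2.imwrite("pics/w6.png",im);sd=snapshot("side")
cv2.imwrite("pics/v6.png",np.hstack([cv2.resize(im,(400,300)),cv2.resize(sd[170:370,170:400],(400,300))]))
c=calibration("wrist")
for k in blobs(im,*OR,100):
    b=cv2.boxPoints(cv2.minAreaRect(k));w=np.array([ray(c,*p,101) for p in b]);print(b.round().tolist(),w.mean(0))
hsv=cv2.cvtColor(im,cv2.COLOR_BGR2HSV);m=cv2.inRange(hsv,(0,0,50),(179,60,165));m[:,:250]=0;m[:,400:]=0
for k in cv2.findContours(m,cv2.RETR_LIST,cv2.CHAIN_APPROX_NONE)[0]:
    if 800<cv2.contourArea(k)<12000:
        rc=cv2.minAreaRect(k);print("win",np.round(rc[0]),np.round(rc[1]),round(rc[2],1),ray(c,*rc[0],67).round(1))
E
```

```text
clock: 13.3
tool_pos: [459.9, 123.7, 149.5]
ee_rot: [2.119, 2.319, 0.0]
ft_force: [0.1, -0.3, 0.2]
width: 0.998
grasp_force: 0.0
[[293.0, 331.0], [345.0, 324.0], [349.0, 350.0], [297.0, 357.0]] [464.06251166  52.7441108 ]
win [322. 394.] [37. 39.] 90.0 [471.5 -23.5]
win [338. 344.] [110.  74.] 45.0 [480.   28.8]
win [324. 234.] [45. 75.] -0.0 [460.2 124.4]
win [262. 260.] [ 24. 131.] 0.0 [412.9  99.7]
win [384. 276.] [ 35. 265.] 5.2 [511.   94.5]
```

View pics/v6.png

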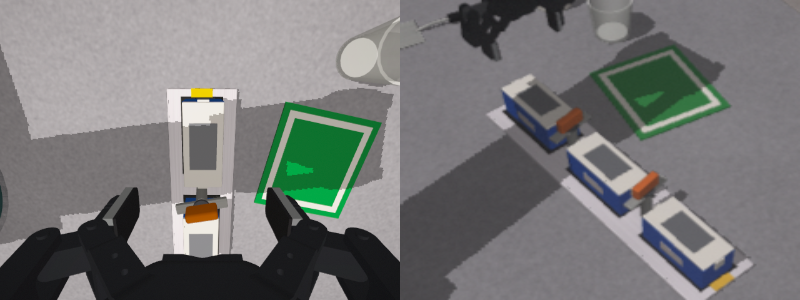

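Both wings now lie across the carrier, with their bars at (202,213) and its neighbour in the crops. The left case's window is at (324,234) full scale, centred under the gripper.

```bash
python3 -m pendant '[[[0,0.0005,-0.05,0,0,0,0.0854],[0,0.0005,-0.1,0,0,0,0.0854],[0,0.0005,-0.12,0,0,0,0.0854],[0,0.0005,-0.137,0,0,0,0.0854],[0,0.0005,-0.137,0,0,0,0.0854],[0,0.0005,-0.137,0,0,0,0.03],[0,0.0005,-0.137,0,0,0,0.03],[0,0.0005,-0.137,0,0,0,0.03],[0,0.0005,-0.137,0,0,0,0.03],[0,0.0005,-0.137,0,0,0,0.03],[0,0.0005,-0.137,0,0,0,0.03]]]' 90
python3 - <<'E'
from h import *
im=snapshot("side");cv2.imwrite("pics/s7.png",cv2.resize(im[150:310,190:400],(800,600)))
E
```

```text
clock: 14.5
tool_pos: [461.0, 124.4, 14.0]
ee_rot: [2.119, 2.317, 0.003]
ft_force: [-0.1, -0.5, 8.3]
width: 0.569
grasp_force: 94.9
```

View pics/s7.png

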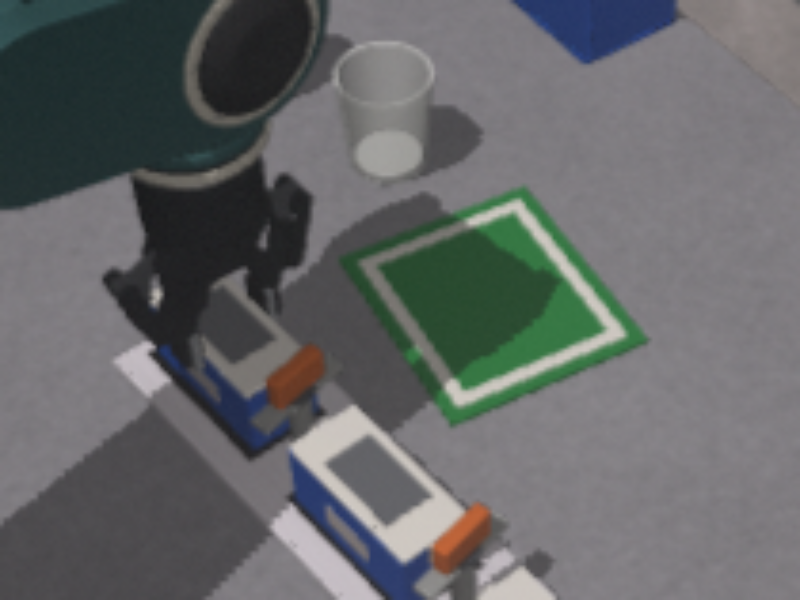

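```bash
cat > t.py <<'E'
from h import *
for i in range(1):
    s=r.get_state();print(np.round(s['torque'],3),np.round(s['ft_force'],2),np.round(s['ee_rot'],3),np.round(s['joints'],3),s['width'])
E
python3 -m pendant '[[[0,0,0.02,0,0,0,0.03],[0,0,0.06,0,0,0,0.03],[0,0,0.11,0,0,0,0.03],[0,0,0.16,0,0,0,0.03],[0,0,0.2,0,0,0,0.03],[0,0,0.2,0,0,0,0.03],[0,0,0.2,0,0,0,0.03],[0,0,0.2,0,0,0,0.03]]]' 100; python3 t.py
python3 -m pendant '[[[0,0,0,8.5,0.8,0,0.03],[0,0,0,17,1.5,0,0.03],[0,0,0,25,2.2,0,0.03],[0,0,0,25,2.2,0,0.03],[0,0,0,25,2.2,0,0.03],[0,0,0,25,2.2,0,0.03],[0,0,0,19,1.7,0,0.03],[0,0,0,13,1.2,0,0.03],[0,0,0,7,0.6,0,0.03],[0,0,0,3,0.3,0,0.03],[0,0,0,0,0,0,0.03],[0,0,0,0,0,0,0.03],[0,0,0,0,0,0,0.03],[0,0,0,0,0,0,0.03],[0,0,0,0,0,0,0.03]]]';python3 t.py
python3 -m pendant '[[[0,0,0,-8.5,-0.8,0,0.03],[0,0,0,-17,-1.5,0,0.03],[0,0,0,-25,-2.2,0,0.03],[0,0,0,-25,-2.2,0,0.03],[0,0,0,-25,-2.2,0,0.03],[0,0,0,-25,-2.2,0,0.03],[0,0,0,-19,-1.7,0,0.03],[0,0,0,-13,-1.2,0,0.03],[0,0,0,-7,-0.6,0,0.03],[0,0,0,-3,-0.3,0,0.03],[0,0,0,0,0,0,0.03],[0,0,0,0,0,0,0.03],[0,0,0,0,0,0,0.03],[0,0,0,0,0,0,0.03],[0,0,0,0,0,0,0.03]]]';python3 t.py
```

```text
clock: 15.35
tool_pos: [459.4, 124.1, 210.5]
ee_rot: [-2.119, -2.318, 0.003]
ft_force: [-0.2, 0.3, -3.6]
width: 0.56
grasp_force: 107.0
[ 0.003 -0.022 -0.01 ] [-0.24  0.35 -3.65] [-2.119 -2.318  0.003] [ 0.21  -0.329  1.834  0.     1.639  0.121] 0.5602904418179242
clock: 16.85
tool_pos: [460.0, 123.9, 212.2]
ee_rot: [-2.12, -2.318, -0.001]
ft_force: [0.1, 0.2, -4.2]
width: 0.56
grasp_force: 107.3
[0.042 0.031 0.036] [ 0.13  0.19 -4.24] [-2.120e+00 -2.318e+00 -1.000e-03] [ 2.090e-01 -3.290e-01  1.832e+00  1.000e-03  1.639e+00  1.200e-01] 0.5599702161355286
clock: 18.35
tool_pos: [459.9, 124.5, 212.2]
ee_rot: [2.119, 2.319, -0.001]
ft_force: [0.6, -0.1, -4.1]
width: 0.557
grasp_force: 108.6
[-0.053 -0.047  0.026] [ 0.64 -0.09 -4.11] [ 2.119e+00  2.319e+00 -1.000e-03] [ 2.110e-01 -3.290e-01  1.831e+00 -1.000e-03  1.640e+00  1.210e-01] 0.5565642722703391
```

The difference is suggestive but noisy, so I'll average several readings in each state.

```bash
cat > t.py <<'E'
from h import *
T=[]
for i in range(12):
    snapshot("side");T.append(r.get_state()['torque'])
T=np.array(T);s=r.get_state();print("mean",T.mean(0).round(4),"sd",T.std(0).round(4),np.round(s['ft_force'],2),s['clock'],s['width'])
E
python3 t.py
python3 -m pendant '[[[0,0,0,8.5,0.8,0,0.03],[0,0,0,17,1.5,0,0.03],[0,0,0,25,2.2,0,0.03],[0,0,0,25,2.2,0,0.03],[0,0,0,25,2.2,0,0.03],[0,0,0,25,2.2,0,0.03],[0,0,0,19,1.7,0,0.03],[0,0,0,13,1.2,0,0.03],[0,0,0,7,0.6,0,0.03],[0,0,0,3,0.3,0,0.03],[0,0,0,0,0,0,0.03],[0,0,0,0,0,0,0.03],[0,0,0,0,0,0,0.03],[0,0,0,0,0,0,0.03]]]';python3 t.py
```

```text
mean [-0.072   0.0044 -0.0016] sd [0.0335 0.0404 0.0321] [-0.13 -0.07 -4.34] 18.95 0.561498733257119
clock: 20.35
tool_pos: [460.0, 124.3, 212.3]
ee_rot: [-2.119, -2.319, -0.001]
ft_force: [0.5, -0.1, -3.6]
width: 0.559
grasp_force: 109.5
mean [0.0683 0.0003 0.0011] sd [0.0348 0.0218 0.0167] [ 0.25 -0.83 -3.88] 20.95 0.5585034581775593
```

Tipped one way and then the other, the level torque reads about +0.07 and −0.07 N m, so the left case holds the ball. I'll carry it over the mat.

```bash
python3 -m pendant '[[[0.01,-0.002,0,0,0,0,0.03],[0.03,-0.006,0,0,0,0,0.03],[0.06,-0.011,0,0,0,0,0.03],[0.09,-0.017,0,0,0,0,0.03],[0.12,-0.022,0,0,0,0,0.03],[0.15,-0.028,0,0,0,0,0.03],[0.17,-0.032,0,0,0,0,0.03],[0.178,-0.033,0,0,0,0,0.03],[0.182,-0.034,0,0,0,0,0.03],[0.182,-0.034,0,0,0,0,0.03],[0.182,-0.034,0,0,0,0,0.03],[0.182,-0.034,0,0,0,0,0.03],[0.182,-0.034,0,0,0,0,0.03],[0.182,-0.034,0,0,0,0,0.03],[0.182,-0.034,0,0,0,0,0.03],[0.182,-0.034,0,0,0,0,0.03],[0.182,-0.034,0,0,0,0,0.03],[0.182,-0.034,0,0,0,0,0.03]]]'
python3 t.py
python3 - <<'E'
from h import *
a=snapshot("scene")[120:320,180:480];b=snapshot("side")[100:370,150:420]
cv2.imwrite("pics/f.png",np.hstack([cv2.resize(a,(440,400)),cv2.resize(b,(360,400))]))
E
```

```text
clock: 22.75
tool_pos: [642.0, 90.2, 212.2]
ee_rot: [-2.12, -2.319, -0.0]
ft_force: [0.7, 1.1, -3.3]
width: 0.563
grasp_force: 109.4
mean [ 0.0684  0.0039 -0.0051] sd [0.0241 0.0363 0.0391] [-1.22 -0.63 -4.03] 23.35 0.5592224207739955
```

View pics/f.png

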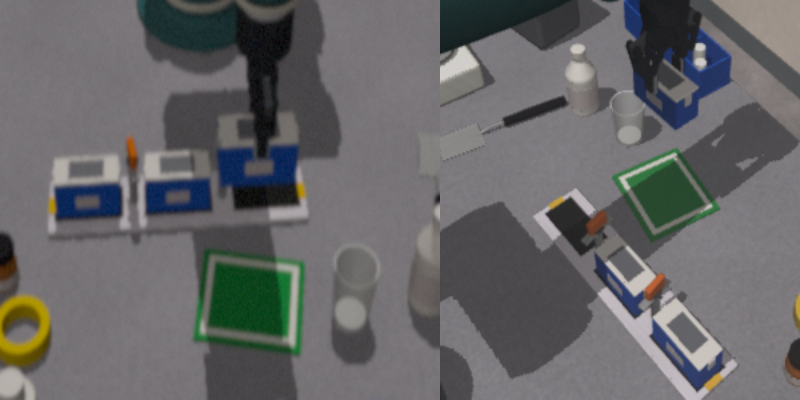

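The case is held upright over the mat, at (258,150) in the scene crop and (665,90) in the side crop. The other two cases still stand on their pads, both wings are open and nothing else has moved.

```bash
python3 -c "
from bench import sign_off
print(sign_off())"
```

```text
the job is handed in; nothing more can be done
None
```

The left case rattles: it is held upright and still about 20 cm above the mat, both bolts are at their end stops, the middle and right cases were never lifted, and the job is handed in (no verdict was returned).

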